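# Stopper the culture flask and sight it in the inspection mirror

### The job

Push the orange stopper fully home in the neck of the white culture flask and let go of it, leaving the flask standing where it is and the other things on the table alone. Then turn the inspection mirror against its spring by its red peg until the small black camera, looking into the mirror, sees the orange stopper (the yellow pointer under the mirror then points straight at it). Finish while still holding the mirror at that angle with the gripper: do not let go, or it springs back.

Things in the scene. Friction and masses are not known exactly. Their poses are not given: they have to be found in the camera images.
- stopper: Orange stopper, 58 mm tall, 50 to 85 g. Origin at the centre of its narrow foot, z up. From the foot: white tapered plug, 23 mm across at the foot, 29 mm at its top at 26 mm; orange collar 48 mm across, 26 to 34 mm; round orange knob to grip, 26 mm across, 34 to 58 mm. At first it stands in a hole of the white stand, collar on the stand's top, foot 9 mm above the table.
- stopper_head (a point): The point of the orange stopper that the camera must see: on its axis, 40 mm above its foot (low on the knob); 124 mm above the table when the stopper is home.
- stand: White stopper stand, fixed block 170 (x) x 60 (y) x 35 mm, origin at the centre of its underside; three holes 33 mm wide along its x axis at -52, 0 and +52 mm, a stopper in each, in any order.
- spare_blue: Spare stopper like the orange one, but blue, in the stand. To be left alone.
- spare_grey: Spare stopper like the orange one, but grey, in the stand. To be left alone.
- flask: White flask with a green glass neck, 110 mm tall, loose, about 0.6 kg. Origin under its centre, z up. Body 90 mm across, narrowing from 40 mm height to the neck: 42 mm across outside, 32 mm inside, from 77 mm height to the rim at 110 mm, open 32 mm deep. With the stopper home its collar rests on the rim and its foot is 84 mm above the flask's underside.
- mouth (a point): Centre of the flask's mouth, at rim height, 110 mm above the flask's underside.
- station: Inspection station, fixed: a grey round foot with the mirror on a post, and a small black camera on a second post. Origin on the mirror's pivot axis at table height, z up. The lens lies 170 mm from it at -45 degrees from the station's x axis, the flask on the station's +y side. Camera top 145 mm, mirror frame top 153 mm, lever 168 mm above the table.
- mirror (a joint): Mirror angle about its upright pivot (rad): 0 at rest on a stop, up to 1.2, growing anticlockwise seen from above. A spring (0.2 N m/rad) turns it back to 0: 1 to 2.5 N at the peg. The mirror (68 x 48 mm in a blue frame, centre 125 mm up) faces (-25 degrees + this angle) from the station's x axis; the pivot axis lies in its face.
- mirror_centre (a point): Centre of the mirror's face, on the pivot axis, 125 mm above the table.
- peg (a point): Grip point, 190 mm above the table, on the axis of the upright red peg, 12 mm across, that stands from 164 to 209 mm above the table on the end of a thin steel lever. The peg is 80 mm from the pivot axis, at (-165 degrees + mirror angle) from the station's x axis; it is round and can turn between the fingers.
- pointer: Slim yellow pointer 92 mm long just above the station's foot, 26 mm above the table. Origin on the pivot axis at table height; its x axis runs along the pointer. Geared 2:1 to the mirror, it always points where the camera looks by way of the mirror: at (-5 degrees + 2 x mirror angle) from the station's x axis.
- lens (a point): Lens of the small black camera, on the station at 170 mm from the pivot axis, 125 mm above the table, looking at the mirror.
- cheese_a: Loose yellow cheese, 80 mm across, 32 mm high, origin under its centre. Leave alone.
- cheese_b: Loose white cheese, 72 mm across, 36 mm high, origin under its centre. Leave alone.
- jar: Closed jar, 64 mm across, 85 mm high, origin under its centre. Leave alone.
- beaker: White plastic beaker, 72 mm across, 80 mm high, origin under its centre. Leave alone.
- spatula: Spatula with a wooden handle, lying on the table, 280 mm long, origin at its middle. Leave alone.

How it is judged:
By the outcome, as a careful person would: the job done as asked, in the order asked, and still so for the second after the job is handed in, while the arm keeps its last pose, push and grip.
It also fails if it takes over 54 s, if anything falls off the work surface, if the arm or the gripper's body presses on something with over 40 N, if the wrist force passes 120 N, or if a joint passes its speed limit or range.

### The arm

A 6-joint arm with a two-finger parallel gripper is mounted at the origin on the work surface. World frame = base frame: x ahead of the robot, y to its left, z up, the work surface at z = 0. Lengths are in m, angles in rad, forces in N, time in s.
With the tool pointing down it reaches from about 0.35 to 0.975 m from the base axis. Payload 4.9 kg.
Tool frame: the origin (TCP) lies on the centre line of the jaws, within the pads' length; the fingertips stand ahead of it and the grasp point (between the pads) is the TCP (manip.tip_extent is the z of the fingertips in the tool frame, in m); z points along the fingers, y is the line along which they close (so a half turn about z gives the same grasp; the last joint's range is limited). The gripper opens to 85 mm and grips with 20 to 120 N. Pads are 22 mm wide; open, the fingers measure 114 mm over their backs; the gripper's body (76 mm by 85 mm) begins 54 mm behind the grasp point. The pads swing forward as they close: fully open they stand 13 mm farther back than shut.
Start: joints at [-1.419, 0.053, 1.613, -0, 1.476, -0.119], TCP at [0.167, -0.602, 0.25] pointing down, gripper open.
Joint ranges: [-3.01, 3.01], [-1.01, 2.22], [0.06, 2.58], [-1.02, 4.17], [0.09, 2.62], [-3.14, 3.14]. Speed limits (rad/s): [2.57, 2.57, 3.14, 3.14, 3.14, 3.14].

### API

Orientations are given as a unit quaternion [w, x, y, z].
In Python, from plant import manip gives the robot as it stands. The module is installed in compiled form; this text tells all that it offers.
- The arm moves only by the tool move_tool, called after "Emit:" by a JSON object that holds its "name" and its "arguments", one argument or row to a line. Schema: {"type":"object","properties":{"deltas":{"type":"array","items":{"type":"object","properties":{"finger_gap":{"type":"number"},"dx":{"type":"number"},"dy":{"type":"number"},"dz":{"type":"number"},"ax":{"type":"number"},"ay":{"type":"number"},"az":{"type":"number"}},"additionalProperties":false,"required":["finger_gap"]},"minItems":1,"maxItems":5},"only":{"type":"string"},"quiet":{"type":"boolean"},"lines":{"type":"string"}},"required":["deltas"],"additionalProperties":false}. deltas is a list of rows, 1 to 5 of them, each an object with the fields finger_gap (the opening from 0.0 (shut) to 1.0 (fully open)), dx, dy, dz (the shift in m), ax, ay, az (a rotation vector in rad); a field left out counts as zero (the opening has to be given); each row shifts and turns the commanded pose from where the row before left it, along the tool's axes as they then stand; what a row does not reach is not made up. A row lasts 1/8 s, in which the tool goes at most 0.0625 m and 0.188 rad, less where a joint would pass 70% of its speed; a pose out of reach is approached as far as the arm can. The fingers move at their own pace and stop on an object; the grip force is fixed at half the most. Time passes only in rows, so rows that do not move let the fingers close. The tool returns the time, the measured TCP pose, the force, the opening and the grip force at its end. only (a regular expression) keeps the lines of the reply that match it, lines (a string "A,B") keeps lines A to B, and quiet returns only ok. Input that does not fit is refused with a message, and nothing moves.
- manip.state(): the state, without advancing time (a new reading comes with each control period).
- manip.grab_frame(name): name is "scene" or "top"; returns (picture, depth): 480x640x3 uint8, red, green, blue; 480x640 float32, m along the optical axis (not along the pixel's ray), 0 where there is no reading.
- manip.camera_params(name): a dict with "intrinsics" (3x3 intrinsics, pixels), "xyz" and "orientation" of the camera in the world. Camera axes: x right, y down, z forward; pixel columns grow to the right and rows downward; lengths in m; the calibration is good to about 2 mm. A picture is of the moment at which its call begins. camera_params takes no time and is no camera call.
- manip.job_done(): hands the job in; it is judged then, once.
Trained networks look in the newest picture that a camera, given by its name, has taken for a name from the list of things; names that differ only in an ending like _2 or _b are one class to them, and where a whole thing is asked for, a point or a joint stands for the part that bears it (a point fixed in the world has none). Each returns a list of dicts, best first, with "conf" (0 to 1); they miss things now and then, are a little off and sometimes report something else, mostly with a low value. They report only what shows in the picture. A call takes as long as a camera call.
- manip.look_for(camera, query): "extent" ([left, top, right, bottom] in pixels, round what is visible of it).
- manip.outline_of(camera, query): "region" (480x640 bool, what is visible of it) and "extent" ([left, top, right, bottom] in pixels, round what is visible of it).
- manip.mark_of(camera, query): "centre" ([row, column] in pixels: a listed point, or the origin of a listed thing).
The state is a dict: "time": time; "joint_pos": joint angles; "joint_vel": joint speeds; "joint_efforts": joint torques, N m; "tool_pos": TCP position; "tool_rot": TCP orientation; "contact_force": force on the tool from outside, world axes, zero at the start; "ft_torque": the same for the moment, N m; "gripper_width": opening from 0.0 (shut) to 1.0 (fully open); "grasp_force": force on a finger pad.
Only numpy, scipy, OpenCV 4.12 (cv2) and the standard library are available. Lean on these libraries where they do the work, as an engineer would, in place of code of your own. Each camera call takes 0.05 s, during which the arm holds its last target. There are 200 camera calls.

## Working session

There is one attempt and no reset: what is moved stays moved. The work goes in short steps, Python scripts to look and compute and a tool call to move; the robot and the scene stay as the last step left them, time stands still between calls to the robot, and variables do not carry over. Pictures are saved under pics/ and viewed, at most 10 in all, crops included, and the job is handed in when it is done.

```bash
mkdir -p pics
```

Create h.py:
```python
import numpy as np, cv2
from plant import manip
from scipy.spatial.transform import Rotation as R
def rot(q): return R.from_quat([q[1],q[2],q[3],q[0]])
def world(cam,u,v,d):
    p=manip.camera_params(cam);K=np.array(p["intrinsics"])
    return rot(p["orientation"]).apply(np.stack([(u-K[0,2])/K[0,0]*d,(v-K[1,2])/K[1,1]*d,d],-1))+np.array(p["xyz"])
def ray(cam,u,v):
    p=manip.camera_params(cam);return np.array(p["xyz"]),world(cam,u,v,1.0)-np.array(p["xyz"])
def at_z(cam,u,v,z):
    o,d=ray(cam,u,v);return o+d*(z-o[2])/d[2]
def tri(a,b):
    (o1,d1),(o2,d2)=a,b
    s=np.linalg.lstsq(np.stack([d1,-d2],1),o2-o1,rcond=None)[0]
    return (o1+s[0]*d1+o2+s[1]*d2)/2, np.linalg.norm(o1+s[0]*d1-o2-s[1]*d2)
```

Create m.py:
```python
from h import *
np.set_printoptions(precision=4,suppress=True)
D={}
for c in("scene","top"):
    im,d=manip.grab_frame(c);D[c]=d;cv2.imwrite(f"pics/{c}0.png",im[:,:,::-1]);p=manip.camera_params(c);print(c,p)
for q in["stopper","stopper_head","mouth","flask","mirror_centre","peg","lens","station","stand","spare_blue","spare_grey"]:
    r={}
    for c in D:
        m=manip.mark_of(c,q)
        if m:
            r[c]=m[0]["centre"];v,u=r[c];print(q,c,np.round(r[c],1),round(m[0]["conf"],2),world(c,u,v,D[c][min(int(v),479),min(int(u),639)]))
    if len(r)==2: print("   tri",*tri(*[ray(c,r[c][1],r[c][0]) for c in D]))
```

```bash
python3 m.py
```

```text
scene {'intrinsics': array([[452.7467,   0.    , 315.4562],
       [  0.    , 452.7467, 241.6028],
       [  0.    ,   0.    ,   1.    ]]), 'xyz': array([1.0922, 0.1827, 0.9629]), 'orientation': array([-0.1719,  0.4953,  0.808 , -0.2688])}
top {'intrinsics': array([[486.2307,   0.    , 318.4494],
       [  0.    , 486.2307, 242.314 ],
       [  0.    ,   0.    ,   1.    ]]), 'xyz': array([ 0.4788, -0.0583,  1.2029]), 'orientation': array([ 0.019 , -0.6977,  0.7157, -0.0244])}
stopper scene [219.  233.7] 0.79 [ 0.4909 -0.3529  0.0355]
stopper top [273.  443.6] 0.68 [ 0.4693 -0.3608  0.0579]
   tri [ 0.4682 -0.3748 -0.0001] 0.0027648723461150115
stopper_head scene [207.5 232.8] 0.6 [ 0.4769 -0.3604  0.0637]
stopper_head top [270.1 447.3] 0.53 [ 0.4759 -0.3669  0.0685]
   tri [ 0.4745 -0.3665  0.0589] 0.006443297664116157
mouth scene [318.5 435. ] 0.57 [0.5563 0.2158 0.078 ]
mouth top [236.5 192.4] 0.71 [0.5687 0.2234 0.0785]
   tri [0.5676 0.2167 0.0979] 0.0036425970175812876
flask scene [339.  427.7] 0.6 [0.603  0.2173 0.0652]
flask top [235.4 201.7] 0.74 [0.568  0.1943 0.1113]
   tri
[... 538 characters left out ...]
21885676098735
station scene [291.1 328.1] 0.65 [ 0.5713 -0.0341  0.0257]
station top [240.7 305.2] 0.8 [ 0.5465 -0.039   0.1673]
   tri [ 0.558  -0.0376  0.003 ] 0.003680386883310586
stand scene [218.1 233.6] 0.59 [ 0.4897 -0.3537  0.0375]
stand top [276.  440.1] 0.95 [ 0.4622 -0.3565  0.0414]
   tri [ 0.4636 -0.3714 -0.0006] 0.008823204410622693
spare_blue scene [203.4 238.5] 0.62 [ 0.4396 -0.3703  0.038 ]
spare_blue top [291.2 446.2] 0.9 [ 0.4257 -0.3699  0.04  ]
   tri [ 0.426  -0.3781  0.0199] 0.005933768467002006
spare_grey scene [231.6 226.9] 0.81 [ 0.5375 -0.3429  0.0393]
spare_grey top [249.7 436.9] 0.69 [ 0.525  -0.3502  0.046 ]
   tri [ 0.5256 -0.3559  0.0188] 0.002560252562542105
```

View pics/scene0.png

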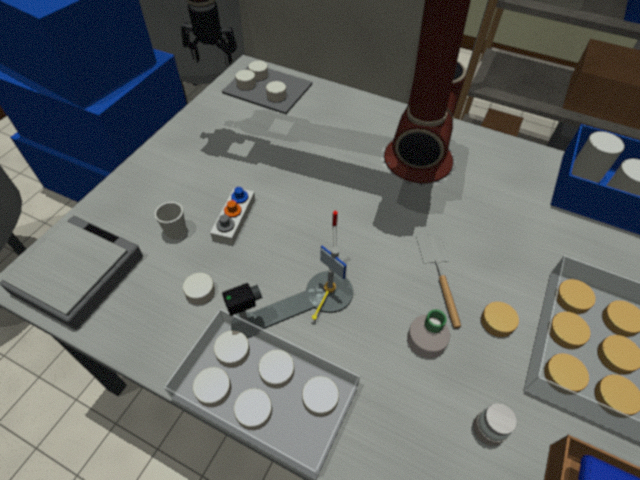

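View pics/top0.png

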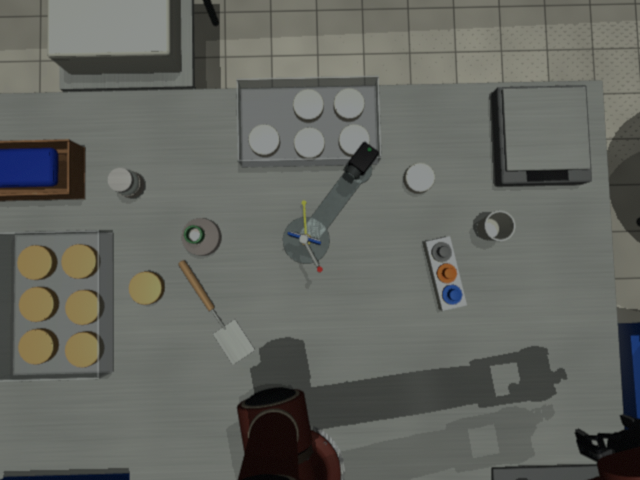

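The scene view shows the orange stopper in the middle stand hole at (232,208), the green flask mouth at (436,320) and the red peg at (335,218). The top view shows the same three at (447,272), (196,235) and (319,268). I'll refine them by colour.

Create c.py:
```python
from h import *
np.set_printoptions(precision=4,suppress=True)
def mask(im,n):
    H=cv2.cvtColor(im,cv2.COLOR_RGB2HSV).astype(int);h,s,v=H[...,0],H[...,1],H[...,2]
    return {"orange":(h>5)&(h<14)&(s>190)&(v>110),"green":(h>60)&(h<90)&(s>80),"red":((h<4)|(h>175))&(s>170)&(v>90)}[n]
def pts(c,im,d,n,ctr,r=30):
    m=mask(im,n);Y,X=np.mgrid[:480,:640];m&=(abs(Y-ctr[0])<r)&(abs(X-ctr[1])<r)&(d>0)
    v,u=np.nonzero(m);return u,v,world(c,u,v,d[v,u])
if __name__=="__main__":
    s=manip.state();print(s["tool_pos"],rot(s["tool_rot"]).as_matrix(),s["time"],s["contact_force"],manip.tip_extent)
    F={c:manip.grab_frame(c) for c in("scene","top")}
    for n,q in(("orange",{"scene":(207,233),"top":(272,447)}),("green",{"scene":(319,435),"top":(236,193)}),("red",{"scene":(216,333),"top":(267,319)})):
        for c in F:
            u,v,P=pts(c,*F[c],n,q[c],22)
            print(n,c,len(u),"px",u.min(),u.max(),v.min(),v.max(),"z pct",np.percentile(P[:,2],[5,50,95]))
            for lo,hi in{"orange":((.03,.05),(.06,.08)),"green":((.09,.13),),"red":((.17,.2),(.2,.22))}[n]:
                k=(P[:,2]>lo)&(P[:,2]<hi)
                if k.sum()>3: print("  band",lo,hi,k.sum(),"mean",P[k].mean(0),"mid",(P[k].min(0)+P[k].max(0))/2,"size",np.ptp(P[k],0))
            if n=="green":
                (a,b),ax,an=cv2.fitEllipse(cv2.convexHull(np.stack([u,v],1).astype(np.float32)));print("  ell",a,b,ax,"at rim",at_z(c,a,b,.11))
    z=2
    cr=[cv2.resize(F["scene"][0][a:a+60,b:b+80],(400,300),interpolation=2) for a,b in((185,195),(290,395))]
    cr+=[cv2.resize(F["top"][0][a:a+60,b:b+80],(400,300),interpolation=2) for a,b in((245,407),(207,157))]
    cv2.imwrite("pics/crops.png",np.vstack([np.hstack(cr[:2]),np.hstack(cr[2:])])[:,:,::-1])
```

```bash
python3 c.py
```

```text
[ 0.1672 -0.6022  0.2503] [[ 0.9636  0.2675  0.    ]
 [ 0.2675 -0.9636  0.    ]
 [ 0.     -0.     -1.    ]] 1.2 [-0.4405 -0.5069  0.1424] 0.019
orange scene 106 px 225 239 201 216 z pct [0.0414 0.0455 0.0691]
  band 0.03 0.05 67 mean [ 0.4766 -0.3658  0.0439] mid [ 0.4716 -0.3691  0.0438] size [0.043  0.041  0.0097]
  band 0.06 0.08 37 mean [ 0.4707 -0.3682  0.0671] mid [ 0.4714 -0.3683  0.066 ] size [0.0196 0.0193 0.0117]
orange top 1 px 453 453 270 270 z pct [0.068 0.068 0.068]
green scene 216 px 426 445 310 331 z pct [0.0867 0.1042 0.1113]
  band 0.09 0.13 189 mean [0.573  0.2169 0.1037] mid [0.5724 0.2163 0.1018] size [0.0402 0.0374 0.0235]
  ell 435.24053955078125 320.2434387207031 (19.084882736206055, 22.29568099975586) at rim [0.5794 0.2163 0.11  ]
green top 113 px 184 203 226 242 z pct [0.096  0.1084 0.1135]
  band 0.09 0.13 113 mean [0.5725 0.2151 0.1068] mid [0.5717 0.215  0.1035] size [0.0366 0.0398 0.0211]
  ell 193.4490203857422 234.0972137451172 (16.789318084716797, 19.114091873168945) at rim [0.5715 0.2131 0.11  ]
red scene 10 px 334 336 211 214 z pct [0.2077 0.2099 0.2108]
  band 0.2 0.22 10 mean [ 0.4869 -0.0649  0.2095] mid [ 0.4864 -0.0648  0.2091] size [0.0103 0.0053 0.0037]
red top 11 px 318 321 267 270 z pct [0.207  0.2091 0.2121]
  band 0.2 0.22 11 mean [ 0.4858 -0.0667  0.2092] mid [ 0.4863 -0.0675  0.2096] size [0.0062 0.0062 0.006 ]
```

View pics/crops.png

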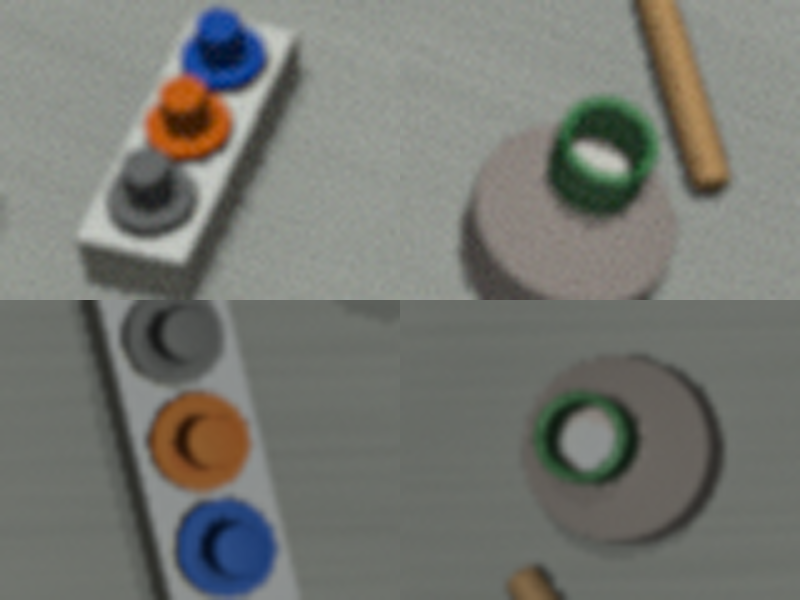

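The crop shows knob top centre at about (187,92) in the scene crop and (222,140) in the top one. The rim centre is at (206,138) in the scene crop and (183,137) in the top one.

Create r.py:
```python
from h import *
np.set_printoptions(precision=4,suppress=True)
T=lambda a,b:(ray("scene",*a),ray("top",*b))
for n,a,b,z in(("knob",(195+187/5-.4,185+92/5-.4),(407+222/5-.4,245+140/5-.4),.067),("rim",(395+206/5-.4,290+138/5-.4),(157+183/5-.4,207+137/5-.4),.11),
  ("blue",(195+219/5-.4,185+25/5-.4),(407+240/5-.4,245+246/5-.4),.067),("grey",(195+150/5-.4,185+165/5-.4),(407+192/5-.4,245+35/5-.4),.067)):
    print(n,*tri(*T(a,b)),at_z("scene",*a,z),at_z("top",*b,z))
```

```bash
python3 r.py
```

```text
knob [ 0.4683 -0.3721  0.0679] 0.007244155288975946 [ 0.4668 -0.3689  0.067 ] [ 0.4699 -0.3757  0.067 ]
rim [0.5717 0.2145 0.109 ] 0.0013224264056558746 [0.572  0.2151 0.11  ] [0.5717 0.2137 0.11  ]
blue [ 0.42   -0.3801  0.0695] 0.0026217338541431492 [ 0.4177 -0.3804  0.067 ] [ 0.4204 -0.3821  0.067 ]
grey [ 0.5181 -0.3615  0.0658] 0.005413999976421306 [ 0.5181 -0.3581  0.067 ] [ 0.5193 -0.3638  0.067 ]
```

Emit:
{"name": "move_tool", "arguments": {
  "deltas": [
    {"finger_gap":0.7,"dx":0.0504,"dy":-0.0203},
    {"finger_gap":0.7,"dx":0.0504,"dy":-0.0203},
    {"finger_gap":0.7,"dx":0.0504,"dy":-0.0203},
    {"finger_gap":0.7,"dx":0.0504,"dy":-0.0203},
    {"finger_gap":0.7,"dx":0.0504,"dy":-0.0203}
  ]
}}

```text
time: 1.92
tool_pos: [0.3841, -0.4358, 0.2505]
tool_rot: [0.0, 0.991, 0.135, 0.0]
contact_force: [0.5, 0.0, -0.3]
gripper_width: 0.701
grasp_force: 0.0
```

Emit:
{"name": "move_tool", "arguments": {
  "deltas": [
    {"finger_gap":0.7,"dx":0.0504,"dy":-0.0203},
    {"finger_gap":0.7,"dx":0.0504,"dy":-0.0203},
    {"finger_gap":0.7,"dz":0.05,"az":0.07},
    {"finger_gap":0.7,"dz":0.05},
    {"finger_gap":0.7,"dz":0.03}
  ]
}}

```text
time: 2.55
tool_pos: [0.4683, -0.3696, 0.1171]
tool_rot: [-0.001, 0.995, 0.101, -0.001]
contact_force: [-0.5, -0.7, 0.3]
gripper_width: 0.706
grasp_force: 0.0
```

Create s.py:
```python
import sys
from h import *
np.set_printoptions(precision=4,suppress=True)
s=manip.state();Rm=rot(s["tool_rot"])
print("t",round(s["time"],2),"pos",s["tool_pos"],"yaw",np.degrees(np.arctan2(*Rm.as_matrix()[[1,0],0])),"zax",Rm.as_matrix()[:,2],"F",s["contact_force"],"w",s["gripper_width"],s["grasp_force"])
if len(sys.argv)>3:
    t=np.array(sys.argv[1:4],float);print("tool delta",Rm.inv().apply(t-s["tool_pos"]))
```

```bash
python3 s.py .469 -.371 .064
```

Run:
```python
from h import *
im,d=manip.grab_frame("scene");cv2.imwrite("pics/g1.png",cv2.resize(im[140:260,160:320],(640,480),interpolation=2)[:,:,::-1])
im,d=manip.grab_frame("top");cv2.imwrite("pics/g1t.png",cv2.resize(im[200:320,360:520],(640,480),interpolation=2)[:,:,::-1])
```

```text
t 2.55 pos [ 0.4683 -0.3696  0.1171] yaw 11.539364771434334 zax [-0.0026  0.0026 -1.    ] F [-0.4916 -0.7311  0.2535] w 0.7060033255931935 0.0
tool delta [0.0005 0.0017 0.0531]
```

View pics/g1.png

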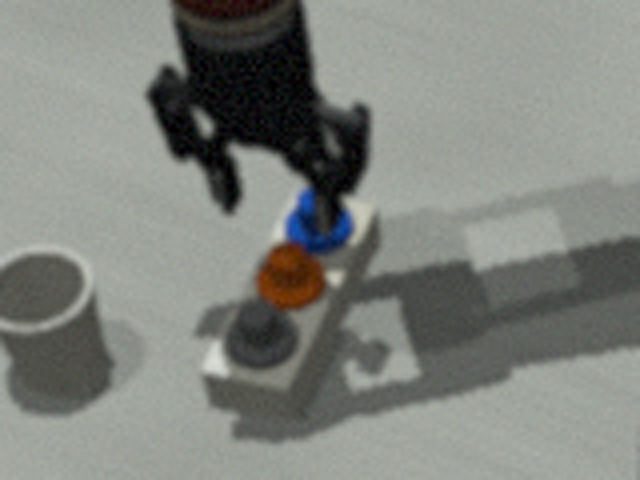

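The gripper stands above the stopper: its fingertips are at about (230,205) and (322,228), straddling the orange knob at (290,262), and the closing line runs across the stand. Next I descend and close.

Emit:
{"name": "move_tool", "arguments": {
  "deltas": [
    {"finger_gap":0.7,"dx":0.0005,"dy":0.0015,"dz":0.03},
    {"finger_gap":0.7,"dz":0.023},
    {"finger_gap":0.7},
    {"finger_gap":0},
    {"finger_gap":0}
  ]
}}

```text
time: 3.28
tool_pos: [0.4709, -0.3733, 0.0696]
tool_rot: [0.001, 0.995, 0.1, 0.001]
contact_force: [-1.8, 2.3, 17.1]
gripper_width: 0.284
grasp_force: 41.0
```

Emit:
{"name": "move_tool", "arguments": {
  "deltas": [
    {"finger_gap":0},
    {"finger_gap":0},
    {"finger_gap":0}
  ]
}}

```text
time: 3.65
tool_pos: [0.471, -0.3733, 0.0698]
tool_rot: [0.001, 0.995, 0.1, 0.001]
contact_force: [-0.8, 0.3, 6.7]
gripper_width: 0.277
grasp_force: 58.9
```

```bash
python3 s.py
```

```text
t 3.65 pos [ 0.471  -0.3733  0.0698] yaw 11.507019181085171 zax [ 0.0024 -0.0024 -1.    ] F [-0.8112  0.3026  6.7269] w 0.2772277483423276 58.89149487018585
```

Emit:
{"name": "move_tool", "arguments": {
  "deltas": [
    {"finger_gap":0,"dz":-0.03},
    {"finger_gap":0,"dz":-0.06},
    {"finger_gap":0,"dz":-0.06},
    {"finger_gap":0,"dz":-0.06},
    {"finger_gap":0}
  ]
}}

```text
time: 4.28
tool_pos: [0.472, -0.3744, 0.2858]
tool_rot: [0.005, 0.995, 0.1, 0.004]
contact_force: [0.1, 0.1, -1.1]
gripper_width: 0.281
grasp_force: 59.0
```

```bash
python3 s.py .5717 .2145 .25
```

Run:
```python
from h import *
im,d=manip.grab_frame("scene");im2,_=manip.grab_frame("top")
cv2.imwrite("pics/g2.png",np.hstack([cv2.resize(im[110:230,160:260],(400,480),interpolation=2),cv2.resize(im2[200:320,400:500],(400,480),interpolation=2)])[:,:,::-1])
```

```text
t 4.28 pos [ 0.472  -0.3744  0.2858] yaw 11.512730380582358 zax [ 0.0097 -0.0099 -0.9999] F [ 0.0517  0.075  -1.0954] w 0.28120090748674065 58.968127369880676
tool delta [ 0.2149 -0.5575  0.0309]
```

View pics/g2.png

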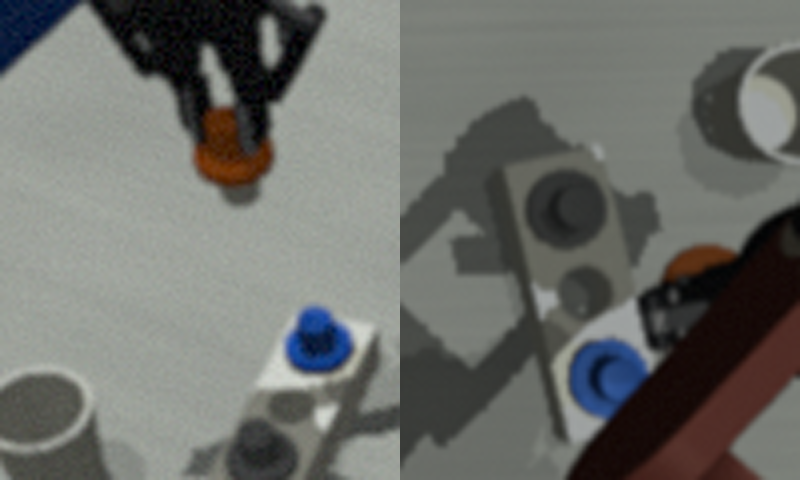

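The stopper is held upright between the fingers (scene crop (232,150)) and the middle hole is empty. Next I carry it over the flask.

Emit:
{"name": "move_tool", "arguments": {
  "deltas": [
    {"finger_gap":0,"dx":0.0213,"dy":-0.0556},
    {"finger_gap":0,"dx":0.0213,"dy":-0.0556},
    {"finger_gap":0,"dx":0.0213,"dy":-0.0556},
    {"finger_gap":0,"dx":0.0213,"dy":-0.0556},
    {"finger_gap":0,"dx":0.0213,"dy":-0.0556}
  ]
}}

```text
time: 5.0
tool_pos: [0.5177, -0.0764, 0.2744]
tool_rot: [-0.001, 0.995, 0.1, -0.002]
contact_force: [0.9, -0.6, -1.5]
gripper_width: 0.274
grasp_force: 59.1
```

Emit:
{"name": "move_tool", "arguments": {
  "deltas": [
    {"finger_gap":0,"dx":0.0213,"dy":-0.0556},
    {"finger_gap":0,"dx":0.0213,"dy":-0.0556},
    {"finger_gap":0,"dx":0.0213,"dy":-0.0556},
    {"finger_gap":0,"dx":0.0213,"dy":-0.0556},
    {"finger_gap":0,"dx":0.0213,"dy":-0.0556}
  ]
}}

```text
time: 5.62
tool_pos: [0.5667, 0.2167, 0.2742]
tool_rot: [0.0, 0.995, 0.1, -0.002]
contact_force: [1.2, -0.9, -0.6]
gripper_width: 0.273
grasp_force: 59.1
```

Emit:
{"name": "move_tool", "arguments": {
  "deltas": [
    {"finger_gap":0},
    {"finger_gap":0}
  ]
}}

```text
time: 5.88
tool_pos: [0.5668, 0.2148, 0.2748]
tool_rot: [0.001, 0.995, 0.1, -0.002]
contact_force: [0.1, 0.2, 0.1]
gripper_width: 0.277
grasp_force: 59.3
```

```bash
python3 s.py .5717 .2145 .25
```

```text
t 5.88 pos [0.5668 0.2148 0.2748] yaw 11.533295617789513 zax [-0.0039 -0.0015 -1.    ] F [0.0797 0.2041 0.1179] w 0.2774508065711637 59.257389307022095
tool delta [0.0049 0.0012 0.0248]
```

Emit:
{"name": "move_tool", "arguments": {
  "deltas": [
    {"finger_gap":0,"dx":0.0049,"dy":0.0012,"dz":0.04},
    {"finger_gap":0,"dz":0.04},
    {"finger_gap":0},
    {"finger_gap":0}
  ]
}}

```text
time: 6.38
tool_pos: [0.5734, 0.214, 0.1986]
tool_rot: [-0.0, 0.995, 0.1, 0.001]
contact_force: [1.0, 0.2, -0.5]
gripper_width: 0.275
grasp_force: 59.2
```

```bash
python3 s.py .5717 .2145 .145
```

Run:
```python
from c import *
F={c:manip.grab_frame(c) for c in("scene","top")}
cr=[]
for c,ctr in(("scene",(300,435)),("top",(236,190))):
    for n in("orange","green"):
        m=mask(F[c][0],n);Y,X=np.mgrid[:480,:640];m&=(abs(Y-ctr[0])<45)&(abs(X-ctr[1])<45)
        if m.sum()>5:
            v,u=np.nonzero(m);P=world(c,u,v,F[c][1][v,u]);print(c,n,len(u),u.min(),u.max(),v.min(),v.max(),P.mean(0),P.min(0),P.max(0))
    a,b=ctr;cr.append(cv2.resize(F[c][0][a-45:a+45,b-33:b+33],(400,545),interpolation=2))
cv2.imwrite("pics/f1.png",np.hstack(cr)[:,:,::-1])
```

```text
t 6.38 pos [0.5734 0.214  0.1986] yaw 11.428258238115184 zax [ 0.0014  0.0002 -1.    ] F [ 0.974   0.2281 -0.4534] w 0.27516592963526354 59.202112555503845
tool delta [-0.0016 -0.0008  0.0536]
scene orange 47 432 448 303 312 [0.5885 0.214  0.1719] [0.5817 0.1963 0.1685] [0.5947 0.2301 0.1756]
scene green 330 421 479 256 331 [0.5846 0.2164 0.1741] [0.553  0.1567 0.081 ] [1.0922 0.2588 0.9629]
top green 59 181 203 213 242 [0.5663 0.1956 0.1301] [0.5538 0.1458 0.0904] [0.5808 0.2149 0.4566]
```

View pics/f1.png

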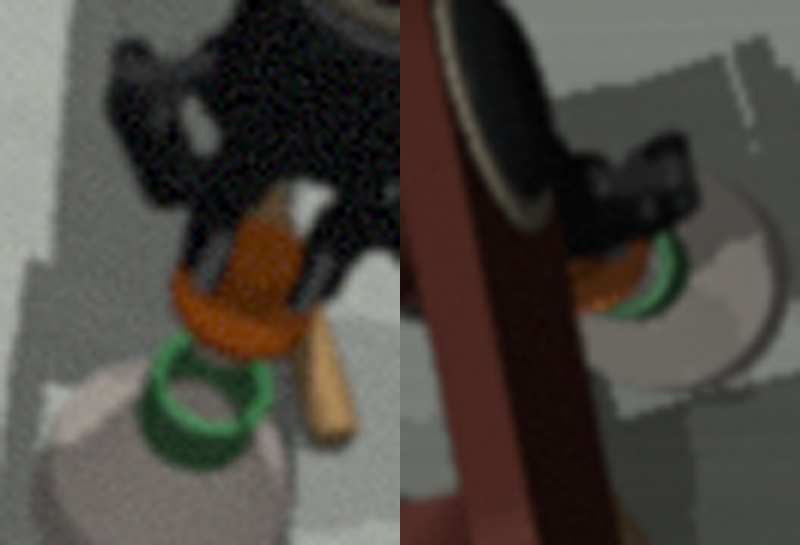

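The orange collar hangs just above the green mouth. In the scene crop the collar centre is at about (246,300) and the rim at about (213,385). I'll check the lateral alignment.

Run:
```python
from h import *
def proj(c,P):
    p=manip.camera_params(c);K=np.array(p["intrinsics"]);q=rot(p["orientation"]).inv().apply(np.array(P)-np.array(p["xyz"]));q=q@K.T;return q[...,:2]/q[...,2:]
a=np.linspace(0,6.28,60)
def box(c,x,y,z,r):
    P=proj(c,np.stack([x+r*np.cos(a),y+r*np.sin(a),z+0*a],1));s={"scene":(402,255),"top":(157,191)}[c]
    P=(P-s+.4)*6.06;return np.round([P[:,0].min(),P[:,0].max(),P[:,1].min(),P[:,1].max()])
for c in("scene","top"):
    print(c,"collar bottom",box(c,.5734,.214,.1640,.024),"collar top",box(c,.5734,.214,.172,.024),"rim",box(c,.5717,.2145,.11,.021))
```

```text
scene collar bottom [166. 312. 242. 369.] collar top [171. 318. 230. 358.] rim [145. 267. 325. 433.]
top collar bottom [114. 251. 179. 314.] collar top [108. 245. 176. 313.] rim [163. 276. 207. 320.]
```

Emit:
{"name": "move_tool", "arguments": {
  "deltas": [
    {"finger_gap":0,"dx":-0.0016,"dz":0.02},
    {"finger_gap":0,"dz":0.012},
    {"finger_gap":0}
  ]
}}

```text
time: 6.85
tool_pos: [0.5702, 0.2145, 0.1632]
tool_rot: [0.0, 0.995, 0.1, -0.001]
contact_force: [-0.4, -0.1, -0.8]
gripper_width: 0.27
grasp_force: 59.2
```

```bash
python3 s.py .5717 .2135 .145
```

```text
t 6.85 pos [0.5702 0.2145 0.1632] yaw 11.510150061109762 zax [-0.0028 -0.0003 -1.    ] F [-0.3751 -0.0603 -0.8463] w 0.27023134397197723 59.16702926158905
tool delta [0.0013 0.0013 0.0182]
```

Emit:
{"name": "move_tool", "arguments": {
  "deltas": [
    {"finger_gap":0,"dz":0.008},
    {"finger_gap":0}
  ]
}}

```text
time: 7.1
tool_pos: [0.571, 0.2146, 0.1567]
tool_rot: [-0.0, 0.995, 0.1, -0.0]
contact_force: [0.0, -0.2, -2.0]
gripper_width: 0.275
grasp_force: 59.2
```

```bash
python3 s.py .5717 .2135 .145
```

```text
t 7.1 pos [0.571  0.2146 0.1567] yaw 11.506922502536378 zax [-0.0007 -0.     -1.    ] F [ 0.0373 -0.2189 -1.9545] w 0.2751095282869677 59.16570603847504
tool delta [0.0005 0.0012 0.0117]
```

Entering freely. Continue down.

Emit:
{"name": "move_tool", "arguments": {
  "deltas": [
    {"finger_gap":0,"dz":0.006},
    {"finger_gap":0}
  ]
}}

```text
time: 7.35
tool_pos: [0.5713, 0.2147, 0.151]
tool_rot: [-0.0, 0.995, 0.1, 0.0]
contact_force: [1.8, 2.2, -0.5]
gripper_width: 0.278
grasp_force: 59.2
```

```bash
python3 s.py
```

```text
t 7.35 pos [0.5713 0.2147 0.151 ] yaw 11.503599882191946 zax [ 0.0004  0.0006 -1.    ] F [ 1.8089  2.2333 -0.4992] w 0.2777094801457148 59.157493114471436
```

Emit:
{"name": "move_tool", "arguments": {
  "deltas": [
    {"finger_gap":0,"dz":0.004},
    {"finger_gap":0}
  ]
}}

```text
time: 7.6
tool_pos: [0.5714, 0.2148, 0.1474]
tool_rot: [-0.0, 0.995, 0.1, 0.0]
contact_force: [1.9, 2.4, -0.7]
gripper_width: 0.281
grasp_force: 59.2
```

```bash
python3 s.py
```

```text
t 7.6 pos [0.5714 0.2148 0.1474] yaw 11.508665816573428 zax [ 0.0007  0.0006 -1.    ] F [ 1.9404  2.4412 -0.6854] w 0.2806528012067509 59.175167083740234
```

Emit:
{"name": "move_tool", "arguments": {
  "deltas": [
    {"finger_gap":0,"dx":0.0008,"dy":-0.0006,"dz":0.002},
    {"finger_gap":0,"dz":0.002},
    {"finger_gap":0}
  ]
}}

```text
time: 7.98
tool_pos: [0.5721, 0.2154, 0.1449]
tool_rot: [0.0, 0.995, 0.1, 0.0]
contact_force: [-2.1, 0.7, 6.8]
gripper_width: 0.274
grasp_force: 60.0
```

```bash
python3 s.py
```

```text
t 7.97 pos [0.5721 0.2154 0.1449] yaw 11.511858613398077 zax [ 0.0004  0.     -1.    ] F [-2.0577  0.6966  6.833 ] w 0.27374750044754875 60.01250088214874
```

Emit:
{"name": "move_tool", "arguments": {
  "deltas": [
    {"finger_gap":0,"dz":0.003},
    {"finger_gap":0}
  ]
}}

```text
time: 8.22
tool_pos: [0.5728, 0.2155, 0.1449]
tool_rot: [0.0, 0.995, 0.1, 0.001]
contact_force: [-6.6, -1.1, 16.8]
gripper_width: 0.28
grasp_force: 61.1
```

```bash
python3 s.py
```

```text
t 8.22 pos [0.5728 0.2155 0.1449] yaw 11.517324819513385 zax [ 0.0018  0.0001 -1.    ] F [-6.6065 -1.0739 16.7714] w 0.2796743220124489 61.118069887161255
```

It stopped at 0.1449 m, the height expected for home, with 17 N. I'll relax, release and retreat.

Emit:
{"name": "move_tool", "arguments": {
  "deltas": [
    {"finger_gap":0,"dx":-0.0008,"dz":-0.003},
    {"finger_gap":0},
    {"finger_gap":0.6},
    {"finger_gap":0.6},
    {"finger_gap":0.6}
  ]
}}

```text
time: 8.85
tool_pos: [0.5704, 0.2148, 0.1423]
tool_rot: [0.0, 0.995, 0.1, -0.001]
contact_force: [-0.8, -0.3, -0.7]
gripper_width: 0.601
grasp_force: 0.0
```

Emit:
{"name": "move_tool", "arguments": {
  "deltas": [
    {"finger_gap":0.6,"dz":-0.02},
    {"finger_gap":0.6,"dz":-0.05},
    {"finger_gap":0.6,"dz":-0.06},
    {"finger_gap":0.6,"dy":0.06},
    {"finger_gap":0.6,"dy":0.06}
  ]
}}

```text
time: 9.48
tool_pos: [0.5959, 0.0968, 0.2769]
tool_rot: [0.0, 0.995, 0.101, 0.002]
contact_force: [1.5, 0.1, -0.1]
gripper_width: 0.599
grasp_force: 0.0
```

Emit:
{"name": "move_tool", "arguments": {
  "deltas": [
    {"finger_gap":0.6,"dy":0.06},
    {"finger_gap":0.6,"dy":0.03},
    {"finger_gap":0.6}
  ]
}}

```text
time: 9.85
tool_pos: [0.6134, 0.0073, 0.2748]
tool_rot: [0.0, 0.995, 0.099, 0.001]
contact_force: [-0.3, -0.0, -0.0]
gripper_width: 0.599
grasp_force: 0.0
```

```bash
python3 s.py
```

Run:
```python
from c import *
F={c:manip.grab_frame(c) for c in("scene","top")}
np.set_printoptions(precision=4,suppress=True)
cr=[]
for c,ctr in(("scene",(315,435)),("top",(236,193))):
    for n in("orange","green"):
        u,v,P=pts(c,*F[c],n,ctr,30)
        if len(u)>5: print(c,n,len(u),P.mean(0),(P.min(0)+P.max(0))/2,P.min(0),P.max(0))
    a,b=ctr;cr.append(cv2.resize(F[c][0][a-33:a+33,b-33:b+33],(400,400),interpolation=2))
    for q in("stopper_head","mirror_centre","peg","lens"):
        m=manip.mark_of(c,q);print(c,q,m[0] if m else None)
cv2.imwrite("pics/f2.png",np.hstack(cr)[:,:,::-1])
```

```text
t 9.85 pos [0.6134 0.0073 0.2748] yaw 11.306275102547305 zax [ 0.0015 -0.0002 -1.    ] F [-0.2817 -0.0257 -0.04  ] w 0.5992148762435586 0.0
scene orange 246 [0.5768 0.2152 0.1264] [0.5753 0.2154 0.1291] [0.5557 0.1938 0.1129] [0.5949 0.2371 0.1453]
scene green 51 [0.5897 0.2168 0.0935] [0.5884 0.2168 0.092 ] [0.5839 0.2014 0.082 ] [0.5929 0.2321 0.102 ]
scene stopper_head {'centre': [313.9, 439.0], 'conf': 0.72}
scene mirror_centre {'centre': [267.6, 329.4], 'conf': 0.82}
scene peg {'centre': [278.3, 441.1], 'conf': 0.56}
scene lens {'centre': [292.1, 329.8], 'conf': 0.36}
top stopper_head {'centre': [233.4, 193.3], 'conf': 0.91}
top mirror_centre {'centre': [235.2, 304.3], 'conf': 0.56}
top peg {'centre': [265.1, 316.7], 'conf': 0.63}
top lens {'centre': [173.4, 351.3], 'conf': 0.83}
```

View pics/f2.png

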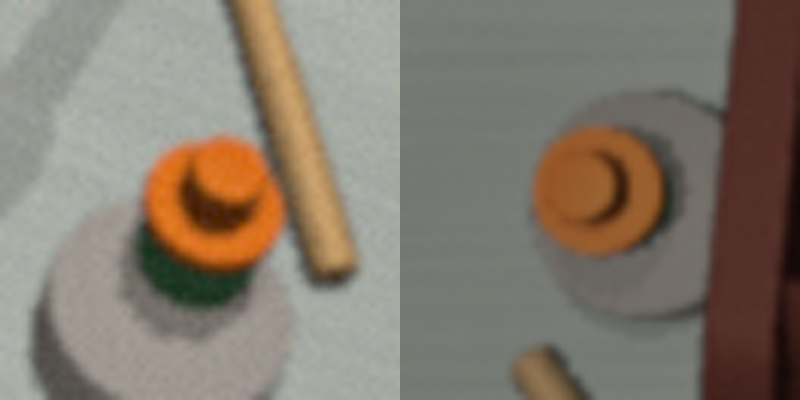

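The stopper is seated: the collar sits on the green rim with no plug visible, at (215,200) and (598,190) in the crops, and the flask has not moved. Next, the peg.

Emit:
{"name": "move_tool", "arguments": {
  "deltas": [
    {"finger_gap":0.6,"dx":-0.0465,"dy":0.0154},
    {"finger_gap":0.6,"dx":-0.0465,"dy":0.0154},
    {"finger_gap":0.6,"dx":-0.0465,"dy":0.0154},
    {"finger_gap":0.6}
  ]
}}

```text
time: 10.85
tool_pos: [0.4837, -0.0645, 0.2732]
tool_rot: [0.0, 0.995, 0.099, 0.0]
contact_force: [0.2, -0.3, 0.5]
gripper_width: 0.6
grasp_force: 0.0
```

```bash
python3 s.py .486 -.066 .198
```

Run:
```python
from c import *
np.set_printoptions(precision=4,suppress=True)
F={c:manip.grab_frame(c) for c in("scene","top")}
for c,ctr in(("scene",(214,333)),("top",(267,319))):
    u,v,P=pts(c,*F[c],"red",ctr,12);print(c,len(u),len(u) and P.mean(0))
# pointer from yellow pixels
for c,ctr in(("scene",(300,322)),("top",(220,304))):
    im,d=F[c];H=cv2.cvtColor(im,cv2.COLOR_RGB2HSV).astype(int);m=(abs(H[...,0]-26)<6)&(H[...,1]>140)&(H[...,2]>90)
    Y,X=np.mgrid[:480,:640];m&=(abs(Y-ctr[0])<30)&(abs(X-ctr[1])<25);v,u=np.nonzero(m)
    if len(u)<5: print(c,"few",len(u));continue
    W=np.array([at_z(c,a,b,.028) for a,b in zip(u,v)]);q=W[:,:2]-W[:,:2].mean(0);w=np.linalg.svd(q,full_matrices=False)[2][0];print(c,len(u),W.mean(0),np.degrees(np.arctan2(w[1],w[0]))%180,W.min(0),W.max(0))
    cv2.imwrite(f"pics/p_{c}.png",cv2.resize(im[ctr[0]-70:ctr[0]+50,ctr[1]-50:ctr[1]+50],(400,480),interpolation=2)[:,:,::-1])
```

```bash
python3 -c "
import cv2,numpy as np;cv2.imwrite('pics/p.png',np.hstack([cv2.imread('pics/p_scene.png'),cv2.imread('pics/p_top.png')]))"
```

```text
t 10.85 pos [ 0.4837 -0.0645  0.2732] yaw 11.372818453339821 zax [ 0.0004 -0.0003 -1.    ] F [ 0.2057 -0.3489  0.4602] w 0.5999012834326763 0.0
tool delta [0.0019 0.0019 0.0752]
scene 6 [ 0.4882 -0.0655  0.2099]
top 0 0
scene 108 [ 0.6045 -0.0341  0.028 ] 2.0689158619170787 [ 0.5532 -0.0489  0.028 ] [ 0.6542 -0.0256  0.028 ]
top 10 [ 0.6266 -0.0349  0.028 ] 1.4863501417235625 [ 0.5768 -0.0365  0.028 ] [ 0.6501 -0.0332  0.028 ]
```

View pics/p.png

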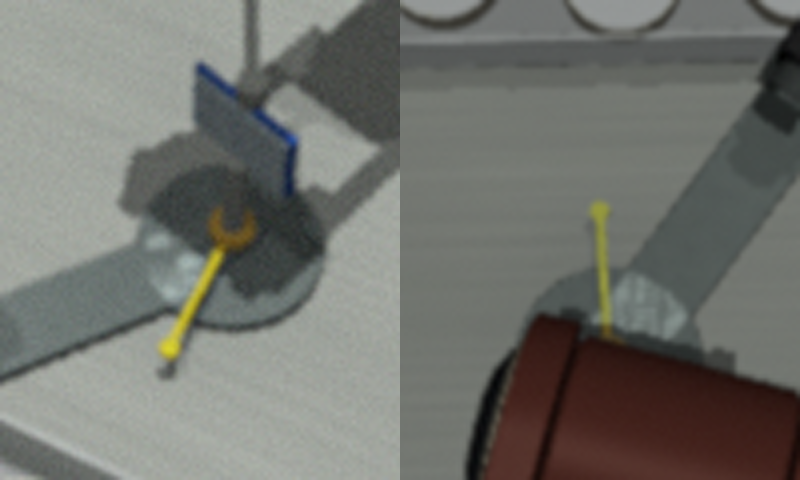

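The pointer at rest runs from the hub at crop (233,226) to the tip at (169,350), almost along +x. The peg is still at (0.486,-0.066), so I descend onto it.

Emit:
{"name": "move_tool", "arguments": {
  "deltas": [
    {"finger_gap":0.6,"dx":0.0024,"dy":0.0019,"dz":0.035},
    {"finger_gap":0.6,"dz":0.038},
    {"finger_gap":0.6}
  ]
}}

```text
time: 11.32
tool_pos: [0.487, -0.064, 0.1969]
tool_rot: [-0.001, 0.995, 0.101, -0.003]
contact_force: [0.6, 0.5, 0.5]
gripper_width: 0.604
grasp_force: 0.0
```

```bash
python3 s.py .4865 -.066 .198
```

```text
t 11.32 pos [ 0.487  -0.064   0.1969] yaw 11.573131334979875 zax [-0.0069  0.0022 -1.    ] F [0.5811 0.4984 0.4693] w 0.604128706930081 0.0
tool delta [-0.0009  0.0019 -0.0011]
```

Emit:
{"name": "move_tool", "arguments": {
  "deltas": [
    {"finger_gap":0},
    {"finger_gap":0},
    {"finger_gap":0},
    {"finger_gap":0},
    {"finger_gap":0}
  ]
}}

```text
time: 11.95
tool_pos: [0.4896, -0.0654, 0.2027]
tool_rot: [0.001, 0.995, 0.1, 0.002]
contact_force: [0.6, 0.1, 6.2]
gripper_width: 0.118
grasp_force: 58.8
```

```bash
python3 s.py
```

Run:
```python
from h import *
np.set_printoptions(precision=4,suppress=True)
S=lambda x,y:(272+x/4-.4,230+y/4-.4)
h=at_z("scene",*S(233,226),.028);t=at_z("scene",*S(169,350),.028);print(h,t,np.degrees(np.arctan2(t[1]-h[1],t[0]-h[0])),np.linalg.norm(t-h))
print("tip top",at_z("top",254+199/4-.4,150+208/4-.4,.028))
```

```text
t 11.95 pos [ 0.4896 -0.0654  0.2027] yaw 11.503910817083018 zax [ 0.0043 -0.0009 -1.    ] F [0.5852 0.0742 6.2106] w 0.11813308216235498 58.76349091529846
[ 0.558  -0.0359  0.028 ] [ 0.65   -0.0325  0.028 ] 2.0742899114698385 0.09204413570473022
tip top [ 0.6511 -0.0342  0.028 ]
```

The peg is gripped. I'll take off the 6 N downward load, then turn the mirror along its arc, estimated at 0.74 rad.

Emit:
{"name": "move_tool", "arguments": {
  "deltas": [
    {"finger_gap":0,"dz":-0.004},
    {"finger_gap":0,"dx":0.0040,"dy":0.0142},
    {"finger_gap":0},
    {"finger_gap":0,"dx":0.0066,"dy":0.0133},
    {"finger_gap":0}
  ]
}}

```text
time: 12.58
tool_pos: [0.5029, -0.0898, 0.2027]
tool_rot: [-0.001, 0.995, 0.1, -0.002]
contact_force: [-2.8, 3.0, -5.7]
gripper_width: 0.115
grasp_force: 59.9
```

```bash
python3 s.py
```

```text
t 12.57 pos [ 0.5029 -0.0898  0.2027] yaw 11.484460925182606 zax [-0.0046  0.0018 -1.    ] F [-2.7819  3.0095 -5.7411] w 0.11457585021207628 59.94383096694946
```

Emit:
{"name": "move_tool", "arguments": {
  "deltas": [
    {"finger_gap":0,"dx":0.0090,"dy":0.0118},
    {"finger_gap":0},
    {"finger_gap":0,"dx":0.0109,"dy":0.0100},
    {"finger_gap":0},
    {"finger_gap":0}
  ]
}}

```text
time: 13.2
tool_pos: [0.5261, -0.107, 0.2031]
tool_rot: [-0.0, 0.995, 0.1, -0.002]
contact_force: [-6.1, -0.4, -6.6]
gripper_width: 0.117
grasp_force: 59.3
```

```bash
python3 s.py
```

Create ptr.py:
```python
from c import *
import sys
np.set_printoptions(precision=4,suppress=True)
im,d=manip.grab_frame("scene");c="scene"
H=cv2.cvtColor(im,cv2.COLOR_RGB2HSV).astype(int);m=(abs(H[...,0]-27)<6)&(H[...,1]>120)&(H[...,2]>70)
Y,X=np.mgrid[:480,:640];m&=(abs(Y-290)<45)&(abs(X-345)<50);v,u=np.nonzero(m)
W=np.array([at_z(c,a,b,.028) for a,b in zip(u,v)]);k=np.hypot(W[:,0]-.558,W[:,1]+.036)>.022;k&=np.hypot(W[:,0]-.558,W[:,1]+.036)<.1
W=W[k][:,:2];q=W-W.mean(0);w=np.linalg.svd(q,full_matrices=False)[2][0];B=np.degrees(np.arctan2(w[1],w[0]))%180
u,v,P=pts("scene",im,d,"orange",(315,435),30)
print("n",len(W),"bearing",B,"mean bearing from hub",np.degrees(np.arctan2(*(W.mean(0)-[.558,-.036])[::-1])),"mean",W.mean(0),"ext",W.min(0),W.max(0),"stopper",P.mean(0))
cv2.imwrite(f"pics/{sys.argv[1]}.png",cv2.resize(im[200:350,290:490],(800,600),interpolation=2)[:,:,::-1])
```

```bash
python3 ptr.py a1
```

```text
t 13.2 pos [ 0.5261 -0.107   0.2031] yaw 11.514755609958518 zax [-0.0049  0.0004 -1.    ] F [-6.1398 -0.3632 -6.5527] w 0.11724459230752128 59.30366277694702
n 78 bearing 84.1148233229116 mean bearing from hub 82.49860413726324 mean [0.5656 0.0216] ext [ 0.5585 -0.0135] [0.5738 0.0579] stopper [0.5764 0.2156 0.1262]
```

View pics/a1.png

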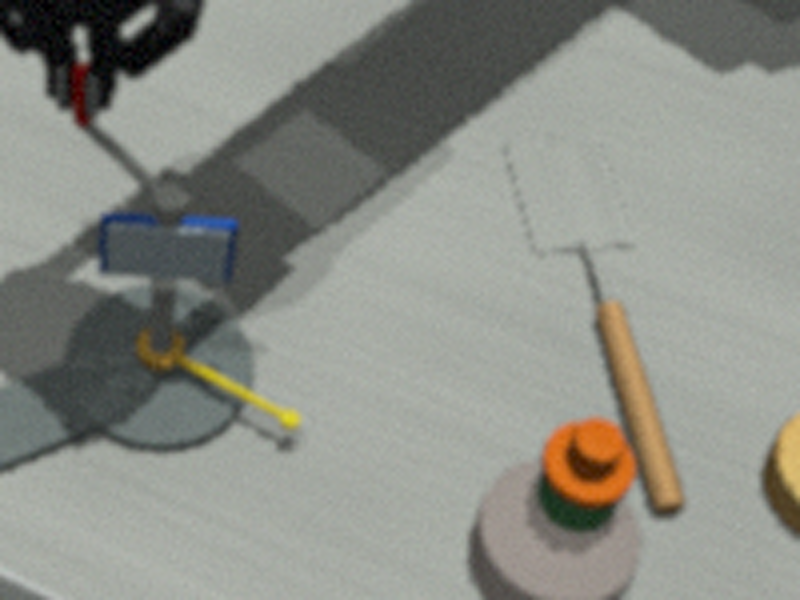

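The mirror has turned and the pointer (hub (160,348), tip (290,419)) aims nearly at the flask, just short of it. I'll work out the residual.

Create res.py:
```python
from h import *
import sys
hx,hy,tx,ty=map(float,sys.argv[1:5])
S=lambda x,y:(290+x/4-.375,200+y/4-.375)
h=at_z("scene",*S(hx,hy),.028);t=at_z("scene",*S(tx,ty),.028)
b=lambda p,q:np.degrees(np.arctan2(q[1]-p[1],q[0]-p[0]))
print("hub",h,"tip",t,np.linalg.norm(t-h),"bearing",b(h,t),"mean-hub",b([.558,-.0362],t))
for s in((.571,.2148),(.5735,.2152)): print("want",b([.558,-.0362],s))
```

```bash
python3 res.py 160 348 290 419
```

```text
hub [ 0.55962305 -0.03570542  0.028     ] tip [0.56863597 0.05335539 0.028     ] 0.08951569753871914 bearing 84.2213657818303 mean-hub 83.2270415368185
want 87.0351386908398
want 86.47190991146478
```

Emit:
{"name": "move_tool", "arguments": {
  "deltas": [
    {"finger_gap":0,"dx":0.0024,"dy":0.0015,"dz":0.002},
    {"finger_gap":0},
    {"finger_gap":0},
    {"finger_gap":0}
  ]
}}

```text
time: 13.75
tool_pos: [0.5292, -0.1085, 0.203]
tool_rot: [0.0, 0.995, 0.101, -0.002]
contact_force: [-7.2, -1.1, 0.4]
gripper_width: 0.114
grasp_force: 60.1
```

```bash
python3 s.py; python3 ptr.py a2; python3 ptr.py a3
```

```text
t 13.75 pos [ 0.5292 -0.1085  0.203 ] yaw 11.543126979146585 zax [-0.0031 -0.0013 -1.    ] F [-7.2096 -1.0543  0.3566] w 0.11415887319410682 60.05917489528656
n 73 bearing 88.58526090413851 mean bearing from hub 87.08350540458487 mean [0.5609 0.0215] ext [ 0.5568 -0.0137] [0.5668 0.0579] stopper [0.5764 0.2161 0.1264]
n 75 bearing 88.92743296998687 mean bearing from hub 87.09277053608463 mean [0.5609 0.0216] ext [ 0.5568 -0.0137] [0.5668 0.0579] stopper [0.5763 0.2153 0.1265]
```

View pics/a3.png

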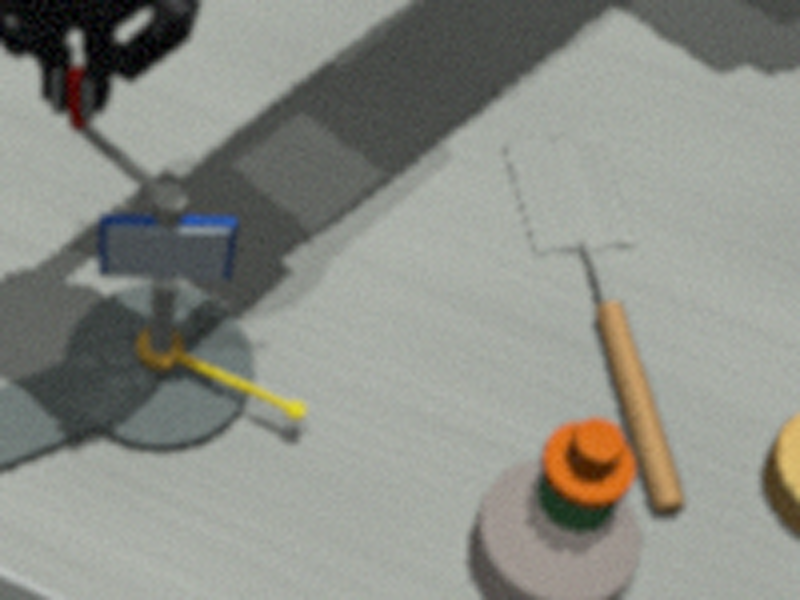

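The pointer (tip (297,410)) now aims at the stopper. I'll confirm with a hub-to-tip measurement and the top camera.

```bash
python3 res.py 160 348 297 410
```

Run:
```python
from c import *
np.set_printoptions(precision=4,suppress=True)
im,d=manip.grab_frame("top")
H=cv2.cvtColor(im,cv2.COLOR_RGB2HSV).astype(int);m=(abs(H[...,0]-27)<6)&(H[...,1]>120)&(H[...,2]>60)
Y,X=np.mgrid[:480,:640];m&=(abs(Y-238)<40)&(abs(X-285)<45);v,u=np.nonzero(m);print(len(u))
if len(u)>4:
    W=np.array([at_z("top",a,b,.028) for a,b in zip(u,v)])[:,:2];w=np.linalg.svd(W-W.mean(0),full_matrices=False)[2][0];print("bearing",np.degrees(np.arctan2(w[1],w[0]))%180,W.mean(0),W.min(0),W.max(0))
    t=W[W[:,1]>W[:,1].max()-.008].mean(0);print("tip",t)
for q in("stopper_head","mirror_centre","pointer"):
    r=manip.mark_of("top",q);print(q,r[:1])
    if r: print(at_z("top",r[0]["centre"][1],r[0]["centre"][0],{"stopper_head":.124,"mirror_centre":.125,"pointer":.0}[q]))
for q in ("spatula","flask"):
    for c in("top","scene"):
        r=manip.mark_of(c,q);print(q,c,r[0]["centre"] if r else None)
```

```text
hub [ 0.55962305 -0.03570542  0.028     ] tip [0.56120062 0.05465361 0.028     ] 0.0903728051600434 bearing 88.99978058781372 mean-hub 87.98239894412951
want 87.0351386908398
want 86.47190991146478
46
bearing 87.7335616428282 [0.5608 0.0255] [ 0.5572 -0.0094] [0.5645 0.056 ]
tip [0.5616 0.0524]
stopper_head [{'centre': [232.3, 192.2], 'conf': 0.6}]
[0.5744 0.2123 0.124 ]
mirror_centre [{'centre': [238.8, 304.1], 'conf': 0.61}]
[ 0.5536 -0.0358  0.125 ]
pointer [{'centre': [236.0, 194.6], 'conf': 0.15}]
[0.576  0.2376 0.    ]
spatula top [307.8, 206.5]
spatula scene [280.5, 439.9]
flask top [237.3, 201.3]
flask scene [338.9, 425.7]
```

The pointer is about 1° past the stopper, so I back off slightly.

Emit:
{"name": "move_tool", "arguments": {
  "deltas": [
    {"finger_gap":0,"dx":-0.0007,"dy":-0.0004},
    {"finger_gap":0},
    {"finger_gap":0}
  ]
}}

```text
time: 14.62
tool_pos: [0.5285, -0.1081, 0.203]
tool_rot: [0.0, 0.995, 0.101, -0.001]
contact_force: [-7.0, -0.4, -0.0]
gripper_width: 0.113
grasp_force: 60.0
```

```bash
python3 s.py; python3 ptr.py a4;  python3 ptr.py a5
```

```text
t 14.62 pos [ 0.5285 -0.1081  0.203 ] yaw 11.54311982814918 zax [-0.0028 -0.0012 -1.    ] F [-7.0105 -0.3538 -0.0383] w 0.11260506702237083 60.02236604690552
n 79 bearing 88.23999483283914 mean bearing from hub 86.05897638370554 mean [0.5619 0.0211] ext [ 0.5571 -0.0137] [0.5678 0.0579] stopper [0.5766 0.2153 0.1265]
n 82 bearing 88.21982829407355 mean bearing from hub 86.01312356288139 mean [0.562  0.0208] ext [ 0.5571 -0.0137] [0.5678 0.0579] stopper [0.5761 0.2156 0.1267]
```

```bash
python3 -c "
from plant import manip; print(manip.job_done())"
```

```text
the job is handed in; nothing more can be done
None
```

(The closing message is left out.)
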